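# Rack the hot-air nozzles by mouth size

## Task

The rework job is finished: put the four square hot-air nozzles back on the black rack in order of size, one on each post, with the narrowest nozzle on the post beside the smallest white square outline and so on up to the widest at the largest outline. Slip each one sleeve-down over its post until it sits all the way down on the rack, upright. Leave the solder spool and the flux jar where they stand.

Things in the scene. Friction and masses are not known exactly. Their poses are not given: they have to be found in the camera images.
- nozzle_1: loose steel nozzle, narrowest of four: square hood 12 x 12 mm, open upward, on a round sleeve; stands on the sleeve, 57 mm tall, ~50 g. Sleeve 27 mm outside, 24 inside, open below, 25 deep; cone 27-34 mm up; straight hood walls 35-57 mm up: grip two parallel sides. Sleeve lug at -x, 19 mm out. Origin: centre of the sleeve's lower rim; z up, x and y square to the hood's sides.
- nozzle_2: loose steel nozzle, second narrowest of four: square hood 20 x 20 mm, open upward, on a round sleeve; stands on the sleeve, 57 mm tall, ~50 g. Sleeve 27 mm outside, 24 inside, open below, 25 deep; cone 27-34 mm up; straight hood walls 35-57 mm up: grip two parallel sides. Sleeve lug at -x, 19 mm out. Origin: centre of the sleeve's lower rim; z up, x and y square to the hood's sides.
- nozzle_3: loose steel nozzle, second widest of four: square hood 28 x 28 mm, open upward, on a round sleeve; stands on the sleeve, 57 mm tall, ~50 g. Sleeve 27 mm outside, 24 inside, open below, 25 deep; cone 27-34 mm up; straight hood walls 35-57 mm up: grip two parallel sides. Sleeve lug at -x, 19 mm out. Origin: centre of the sleeve's lower rim; z up, x and y square to the hood's sides.
- nozzle_4: loose steel nozzle, widest of four: square hood 36 x 36 mm, open upward, on a round sleeve; stands on the sleeve, 57 mm tall, ~50 g. Sleeve 27 mm outside, 24 inside, open below, 25 deep; cone 27-34 mm up; straight hood walls 35-57 mm up: grip two parallel sides. Sleeve lug at -x, 19 mm out. Origin: centre of the sleeve's lower rim; z up, x and y square to the hood's sides.
- post_1: fixed post on the black rack, beside the smallest white square outline (12 mm, centred 36 mm to the post's -x). Origin: post axis at the rack's top face (14 mm above the counter), where the sleeve's rim rests; z up. 21 mm tall, 19 thick, tapering above 10 mm to a 6 mm tip. Rack 86 x 216 mm, turned any way; posts 52 mm apart in a row along y, post_1 at the +y end, post_4 at the -y end.
- post_2: fixed post on the black rack, beside the second smallest white square outline (20 mm, centred 36 mm to the post's -x). Origin: post axis at the rack's top face (14 mm above the counter), where the sleeve's rim rests; z up. 21 mm tall, 19 thick, tapering above 10 mm to a 6 mm tip. Rack 86 x 216 mm, turned any way; posts 52 mm apart in a row along y, post_1 at the +y end, post_4 at the -y end.
- post_3: fixed post on the black rack, beside the second largest white square outline (28 mm, centred 36 mm to the post's -x). Origin: post axis at the rack's top face (14 mm above the counter), where the sleeve's rim rests; z up. 21 mm tall, 19 thick, tapering above 10 mm to a 6 mm tip. Rack 86 x 216 mm, turned any way; posts 52 mm apart in a row along y, post_1 at the +y end, post_4 at the -y end.
- post_4: fixed post on the black rack, beside the largest white square outline (36 mm, centred 36 mm to the post's -x). Origin: post axis at the rack's top face (14 mm above the counter), where the sleeve's rim rests; z up. 21 mm tall, 19 thick, tapering above 10 mm to a 6 mm tip. Rack 86 x 216 mm, turned any way; posts 52 mm apart in a row along y, post_1 at the +y end, post_4 at the -y end.
- solder: loose bystander: spool of solder wire lying flat, 54 mm across, 27 mm high; origin at the centre of its underside
- flux: loose bystander: cream flux jar with a green lid, 42 mm across, 27 mm high; origin at the centre of its underside
There are look-alikes about, which are no part of the job. What is shaped like the nozzle_4 but red is not meant.

How it is judged:
By the outcome, as a careful person would: the job done as asked, in the order asked, and still so for the second after the job is handed in, with the robot touching nothing.
It also fails if it takes over 102 s, if anything falls off the work surface, if the arm or the gripper's body presses on something with over 40 N, if the wrist force passes 120 N, or if a joint passes its speed limit or range.

## Robot

A 6-joint arm with a two-finger parallel gripper is mounted at the origin on a cart in front of the work surface, level with it; the furniture and walls round the work are solid. World frame = base frame: x ahead of the robot, y to its left, z up, the work surface at z = 0. Lengths are in m, angles in rad, forces in N, time in s.
With the tool pointing down it reaches from about 0.3 to 0.875 m from the base axis. Payload 6.4 kg.
Tool frame: the origin (TCP) lies midway between the tips of the shut fingers; the grasp point (between the pads) lies 19 mm behind it; z points along the fingers, y is the line along which they close (so a half turn about z gives the same grasp; the last joint's range is limited). The gripper opens to 85 mm and grips with 20 to 120 N. Pads are 22 mm wide; open, the fingers measure 114 mm over their backs; the gripper's body (76 mm by 85 mm) begins 54 mm behind the grasp point. The pads swing forward as they close: fully open they stand 13 mm farther back than shut.
Start: joints at [-1.32, 0.181, 1.607, -0, 1.354, -0.206], TCP at [0.254, -0.516, 0.231] pointing down, gripper open.
Joint ranges: [-2.99, 2.99], [-0.89, 2.07], [0.3, 2.58], [-1.14, 4.28], [0, 2.63], [-3.12, 3.12]. Speed limits (rad/s): [2.57, 2.57, 3.01, 3.14, 3.14, 3.14].

## Interface

Orientations are given as a unit quaternion [w, x, y, z].
In Python, from bench import sensors, vision, ctrl gives the robot as it stands.
- The arm moves only by the tool carry_out, never from a script. Its argument "deltas" is text: rows parted by semicolons, each of 7 numbers parted by spaces: the shift along the tool's x, y, z in mm, then the turn, a rotation vector about the tool's x, y, z in rad, then the closure, from 0 (fully open) to 1 (shut). In form: tx ty tz ax ay az claw; .... A call has 1 to 12 rows; each row is the pose to reach, as a shift and turn from the pose commanded when the call began, along the tool's axes at that moment; what a row does not reach only later rows make up. A row lasts 1/8 s, in which the tool goes at most 62.5 mm and 10.7 degrees, less where a joint would pass 70% of its speed; a pose out of reach is approached as far as the arm can. A call with a gripper value outside its range is refused whole. The fingers move at their own pace and stop on an object; the grip force is fixed at half the most. Time passes only in rows, so rows that repeat a pose let the fingers close. It gives the time, the measured TCP pose, the force, the opening and the grip force at its end, in the units of the state.
- sensors.get_obs(): the state, without advancing time (a new reading comes with each control period).
- vision.camera(name): name is "scene" or "top" or "wrist"; returns the picture (480x640x3 uint8, blue, green, red); there is no depth.
- vision.camera_model(name): a dict with "K" (3x3 intrinsics, pixels), "extrinsics" (4x4, takes a point from world to camera coordinates); the wrist camera has in their place "hand_eye" (4x4, takes a point from camera to tool coordinates, whose origin is the TCP and whose axes are the flange's). Camera axes: x right, y down, z forward; pixel columns grow to the right and rows downward; lengths in m; the calibration is good to about 2 mm. A picture is of the moment at which its call begins: read the wrist's pose just before it. camera_model takes no time and is no camera call.
- ctrl.hand_in(): hands the job in; it is judged then, once.
The state is a dict: "time_s": time; "q": joint angles; "dq": joint speeds; "joint_efforts": joint torques, N m; "eef_pos": TCP position; "eef_rot": TCP orientation; "wrist_force": force on the tool from outside, world axes, zero at the start; "torque": the same for the moment, N m; "opening": opening from 0.0 (shut) to 1.0 (fully open); "grasp_force": force on a finger pad.
Only numpy, scipy, OpenCV 4.12 (cv2) and the standard library are available. Lean on these libraries where they do the work, as an engineer would, in place of code of your own. Each camera call takes 0.05 s, during which the arm holds its last target. There are 200 camera calls.

## Working session

There is one attempt and no reset: what is moved stays moved. The work goes in short steps, Python scripts to look and compute and a tool call to move; the robot and the scene stay as the last step left them, time stands still between calls to the robot, and variables do not carry over. Pictures are saved under pics/ and viewed, at most 14 in all, crops included, and the job is handed in when it is done.

Besides the shell and the picture viewer there is one more tool, called after "Emit:" by a JSON object that holds its "name" and its "arguments", one argument or row to a line. carry_out: Moves the arm, as the interface text tells. Its arguments: {"type":"object","properties":{"deltas":{"type":"string"}},"required":["deltas"]}

```bash
mkdir -p pics; python3 - <<'E'
from bench import sensors, vision, ctrl
import cv2,numpy as np
for n in("scene","top"):
    cv2.imwrite(f"pics/{n}0.png",vision.camera(n)); m=vision.camera_model(n); print(n,np.round(m["K"],1).tolist(),np.round(m["extrinsics"],4).tolist())
print(vision.camera_model("wrist")); print(sensors.get_obs())
E
```

```text
scene [[605.8, 0.0, 325.8], [0.0, 605.8, 242.4], [0.0, 0.0, 1.0]] [[-0.7056, -0.7085, -0.015, 0.319], [-0.2747, 0.293, -0.9158, 0.2323], [0.6532, -0.6421, -0.4014, 0.7561], [0.0, 0.0, 0.0, 1.0]]
top [[457.1, 0.0, 320.6], [0.0, 457.1, 241.2], [0.0, 0.0, 1.0]] [[0.0056, -1.0, 0.0063, -0.095], [-0.9914, -0.0064, -0.1305, 0.5304], [0.1305, -0.0055, -0.9914, 0.985], [0.0, 0.0, 0.0, 1.0]]
{'K': array([[403.76266044,   0.        , 320.19737205],
       [  0.        , 403.76266044, 239.41769234],
       [  0.        ,   0.        ,   1.        ]]), 'hand_eye': array([[ 1.24727505e-03, -9.60831746e-01, -2.77129574e-01,
         6.98202321e-02],
       [ 9.99998240e-01,  1.58674517e-03, -1.00069535e-03,
         5.03559947e-04],
       [ 1.40123387e-03, -2.77127838e-01,  9.60832034e-01,
        -1.42989094e-01],
       [ 0.00000000e+00,  0.00000000e+00,  0.00000000e+00,
         1.00000000e+00]])}
{'time_s': 0.1, 'q': array([-1.32030319e+00,  1.81441065e-01,  1.60790641e+00,  1.48727126e-05,
        1.35382022e+00, -2.06294382e-01]), 'dq': array([ 0.00083472, -0.00234562, -0.00172749, -0.00014276,  0.00021457,
        0.00103188]), 'joint_efforts': array([ 5.06421929e-04, -4.45871937e+01, -3.52238488e+01, -2.09472914e-04,
        4.17655567e-03, -1.49350143e-05]), 'eef_pos': array([ 0.25351023, -0.51554271,  0.23048947]), 'eef_rot': array([-7.87487157e-04,  9.74031387e-01,  2.26411653e-01, -1.01433044e-05]), 'wrist_force': array([ 0.19348397, -0.16432182,  0.07736197]), 'torque': array([0.00578778, 0.0056664 , 0.01804401]), 'grasp_force': 0.0, 'opening': 0.9954718030897317}
```

View pics/top0.png

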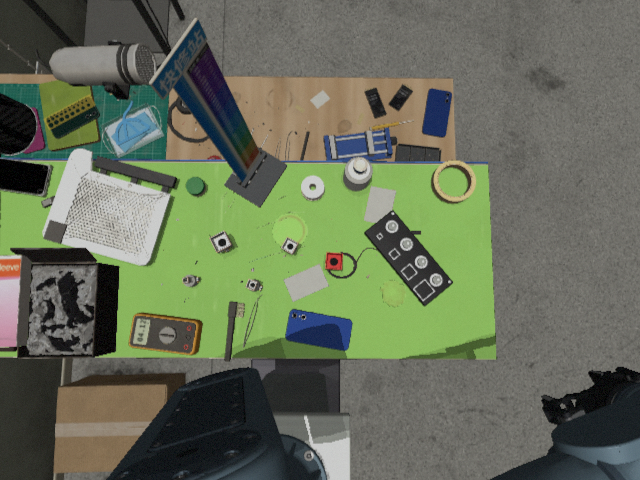

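View pics/scene0.png

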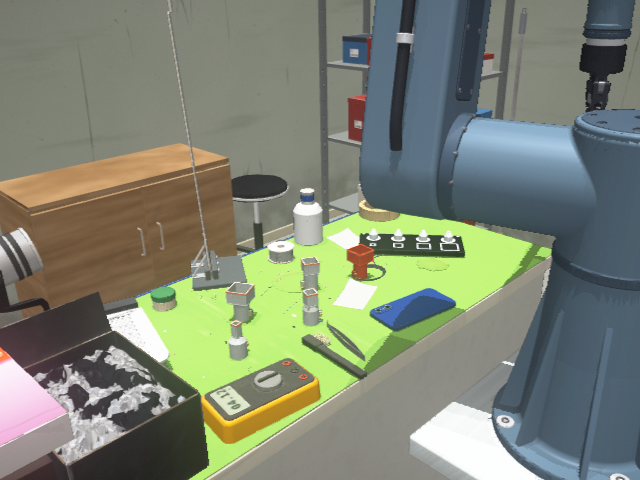

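Top view: candidates for the nozzles at (221,242), (290,246), (254,285), (191,281); a red look-alike at (334,262), not meant. The rack runs from about (383,222) to (435,290), smallest outline at the upper left. I'll enlarge to confirm.

```bash
python3 - <<'E'
import cv2,numpy as np
t=cv2.imread("pics/top0.png")
a=cv2.resize(t[215:305,170:310],None,fx=5.7,fy=5.7,interpolation=cv2.INTER_CUBIC)
b=cv2.resize(t[205:310,355:460],None,fx=5.7,fy=5.7,interpolation=cv2.INTER_CUBIC)
cv2.imwrite("pics/noz.png",a);cv2.imwrite("pics/rack.png",b)
E
```

```text
(no output)
```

View pics/noz.png

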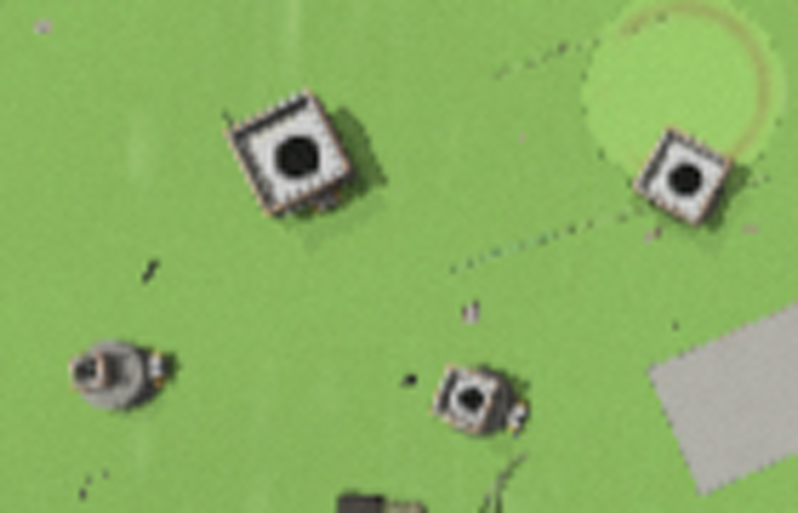

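View pics/rack.png

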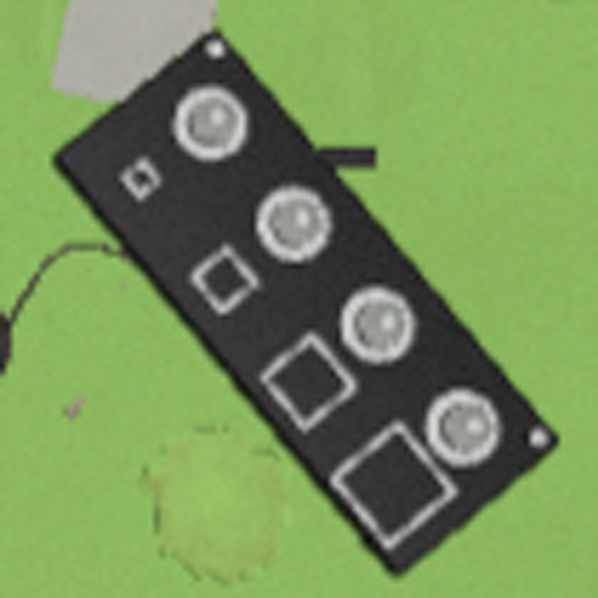

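Confirmed: the steel hoods measure clearly 36 (221,242), 28 (290,246), 20 (253,285) and 12 mm (186,280). Outlines ascend from upper left to lower right on the rack. Next, positions.

```bash
cat >h.py <<'E'
from bench import sensors, vision, ctrl
import cv2,numpy as np
from scipy.spatial.transform import Rotation as R
def pt(uv,z,cam="top"):
    m=vision.camera_model(cam)
    if cam=="wrist":
        o=sensors.get_obs(); T=np.eye(4); T[:3,:3]=rot(o).as_matrix(); T[:3,3]=o["eef_pos"]; C=T@m["hand_eye"]
    else: C=np.linalg.inv(m["extrinsics"])
    d=C[:3,:3]@np.linalg.inv(m["K"])@np.r_[uv,1.]; return C[:3,3]+d*(z-C[2,3])/d[2]
def rot(o): q=o["eef_rot"]; return R.from_quat(np.r_[q[1:],q[0]])
def yawR(a): # tool down, tool y along world angle a
    y=np.array([np.cos(a),np.sin(a),0]); z=np.array([0,0,-1.]); return R.from_matrix(np.c_[np.cross(y,z),y,z])
def delta(x,y,z,deg):
    """deltas from here to TCP (m), closing line at world angle deg (or deg+180, nearer)"""
    o=sensors.get_obs(); A=rot(o); t=1e3*A.inv().apply(np.r_[x,y,z]-o["eef_pos"])
    r=min(((A.inv()*yawR(np.radians(deg+k))).as_rotvec() for k in(0,180)),key=np.linalg.norm)
    print("t",np.round(t,1),"r",np.round(r,3),"q",np.round(o["q"],2),"time",o["time_s"])
E
python3 - <<'E'
from h import *
f=lambda p,o:(np.array(p)+.5)/5.7-.5+o
H={4:[(228,130),(310,93),(355,175),(273,214)],3:[(673,128),(733,160),(696,227),(636,186)],2:[(449,366),(507,375),(493,432),(436,412)],1:[(77,353),(108,352),(107,388),(75,386)]}
for n,c in H.items():
    P=np.array([pt(f(p,(170,215)),.057) for p in c])[:,:2]
    e=np.roll(P,-1,0)-P; print(n,np.round(P.mean(0),4),"sides",np.round(1e3*np.linalg.norm(e,axis=1),1),"deg",np.round(np.degrees(np.arctan2(e[:,1],e[:,0]))%90,0))
for p in[(157,367),(517,416),(325,203)]: print("lug",np.round(pt(f(p,(170,215)),.015),4))
g=lambda L:np.array([pt(f(p,(355,205)),.014) for p in L])[:,:2]
A=g([(211,123),(294,224),(378,325),(463,427)]);B=g([(141,179),(225,280),(308,381),(395,485)])
print(np.round(A,4),np.linalg.norm(np.diff(A,axis=0),axis=1),np.linalg.norm(A-B,axis=1))
d=A[0]-A[3];print("row deg",np.degrees(np.arctan2(d[1],d[0])))
E
```

```text
4 [0.5261 0.1261] sides [34.1 36.5 34.3 37.1] deg [25. 30. 26. 30.]
3 [ 0.5185 -0.0242] sides [26.2 29.3 27.9 26.4] deg [62. 62. 56. 58.]
2 [0.4338 0.0551] sides [22.3 22.  22.9 17.9] deg [82. 77. 71. 76.]
1 [0.4429 0.1987] sides [11.7 13.6 12.1 12.4] deg [ 2.  1. 87. 89.]
lug [0.4461 0.1852 0.015 ]
lug [0.4277 0.043  0.015 ]
lug [0.5115 0.1212 0.015 ]
[[ 0.5694 -0.2542]
 [ 0.5287 -0.2868]
 [ 0.4884 -0.3195]
 [ 0.4481 -0.3522]] [0.05214356 0.05188335 0.05192819] [0.03648749 0.03599682 0.03613418 0.0358522 ]
row deg 38.966225057708705
```

```bash
python3 - <<'E'
from h import *
o=sensors.get_obs();y=rot(o).as_matrix()[:,1];print(np.degrees(np.arctan2(y[1],y[0])))
delta(.51,-.30,.16,129)
delta(.49,.09,.2,90)
E
```

```text
-63.828172210588235
t [325.2 -80.2  70.7] r [-0.001 -0.001 -0.224] q [-1.32  0.18  1.61  0.    1.35 -0.21] time 0.1
t [ 479.3 -439.1   31.3] r [-0.002  0.     0.457] q [-1.32  0.18  1.61  0.    1.35 -0.21] time 0.1
```

Emit:
{"name": "carry_out", "arguments": {
  "deltas": "55 -13 12 0 0 -0.04 0;110 -27 24 0 0 -0.08 0;165 -40 36 0 0 -0.12 0;220 -54 48 0 0 -0.16 0;275 -68 60 0 0 -0.2 0;325 -80 71 0 0 -0.224 0;325 -80 71 0 0 -0.224 0;325 -80 71 0 0 -0.224 0;325 -80 71 0 0 -0.224 0"
}}

```text
time_s: 1.23
eef_pos: [0.5094, -0.3019, 0.1605]
eef_rot: [0.0, 0.943, 0.333, -0.0]
wrist_force: [0.1, -0.3, 0.1]
opening: 1.001
grasp_force: 0.0
```

```bash
python3 - <<'E'
from h import *
o=sensors.get_obs();print(o["eef_pos"],o["dq"].round(3),o["time_s"]);np.savez("w1.npz",p=o["eef_pos"],r=o["eef_rot"]);cv2.imwrite("pics/w1.png",vision.camera("wrist"))
delta(.48,.09,.16,90)
E
```

```text
[ 0.50937367 -0.30190939  0.16050512] [-0.009 -0.002  0.001  0.002  0.001  0.   ] 1.225
t [ 223.3 -323.5    0.4] r [ 0.    -0.     0.679] q [-0.74  0.29  1.63 -0.    1.23  0.16] time 1.275
```

View pics/w1.png

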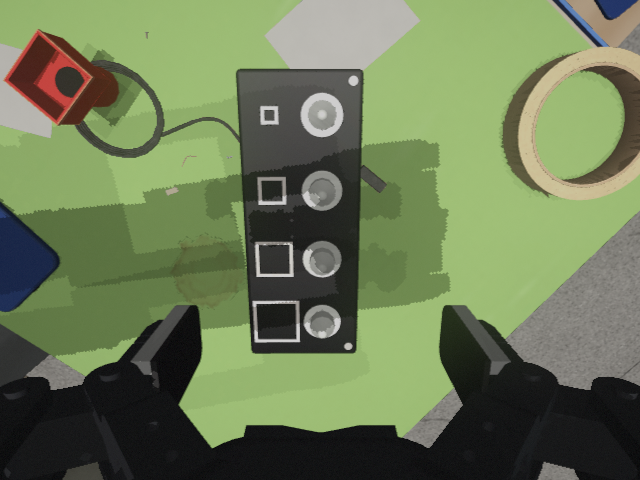

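Posts' rings lie at (322,115), (322,190), (322,259), (322,322), smallest to largest. Now to a view over the nozzles.

Emit:
{"name": "carry_out", "arguments": {
  "deltas": "28 -40 0 0 0 0.08 0;56 -81 0 0 0 0.17 0;84 -121 0 0 0 0.25 0;112 -162 0 0 0 0.34 0;140 -202 0 0 0 0.42 0;168 -242 0 0 0 0.51 0;196 -283 0 0 0 0.6 0;223 -323 0 0 0 0.679 0;223 -323 0 0 0 0.679 0;223 -323 0 0 0 0.679 0;223 -323 0 0 0 0.679 0"
}}

```text
time_s: 2.65
eef_pos: [0.4804, 0.089, 0.1604]
eef_rot: [0.0, 1.0, -0.0, 0.0]
wrist_force: [-0.4, -0.5, -0.3]
opening: 1.004
grasp_force: 0.0
```

```bash
python3 - <<'E'
from h import *
o=sensors.get_obs();print(o["eef_pos"],o["dq"].round(3),o["time_s"]);np.savez("w2.npz",p=o["eef_pos"],r=o["eef_rot"]);cv2.imwrite("pics/w2.png",vision.camera("wrist"))
E
```

```text
[0.48037436 0.08896677 0.16042339] [-0.     0.002  0.001  0.002 -0.     0.005] 2.65
```

View pics/w2.png

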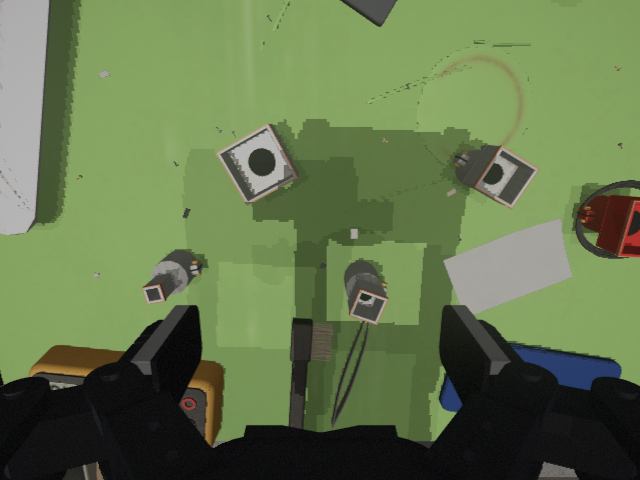

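Hoods: n4 around (258,164), n3 (507,176), n2 (368,307), n1 (155,294); corners read from the picture.

```bash
python3 - <<'E'
from h import *
import h
H={4:[(218,153),(270,125),(298,177),(247,202)],3:[(502,146),(537,170),(513,207),(476,181)],2:[(355,289),(387,296),(379,325),(349,318)],1:[(143,290),(160,286),(166,299),(150,302)]}
for n,c in H.items():
    P=np.array([pt(p,.057,"wrist") for p in c])[:,:2]
    e=np.roll(P,-1,0)-P; print(n,np.round(P.mean(0),4),"sides",np.round(1e3*np.linalg.norm(e,axis=1),1),"deg",np.round(np.degrees(np.arctan2(e[:,1],e[:,0]))%90,0))
w=np.load("w1.npz"); h.sensors=type("S",(),{"get_obs":staticmethod(lambda:{"eef_pos":w["p"],"eef_rot":w["r"]})})
A=np.array([pt(p,.014,"wrist") for p in[(322,115),(322,190),(322,259),(322,322)]])[:,:2]
print(np.round(A,4),np.linalg.norm(np.diff(A,axis=0),axis=1))
d=A[0]-A[3];print(np.degrees(np.arctan2(d[1],d[0])))
E
python3 -c "
from h import *
delta(.4438,.1985,.09,90)"
```

```text
4 [0.526  0.1259] sides [35.5 34.4 35.3 33.7] deg [27. 28. 26. 28.]
3 [ 0.5193 -0.0249] sides [26.9 25.5 29.5 24.7] deg [58. 63. 57. 58.]
2 [0.4322 0.0569] sides [21.9 21.7 21.1 21.4] deg [77. 78. 76. 81.]
1 [0.4413 0.1979] sides [11.9  9.7 11.1  9.3] deg [14. 18. 11. 23.]
[[ 0.5688 -0.256 ]
 [ 0.5287 -0.2885]
 [ 0.4879 -0.3216]
 [ 0.447  -0.3549]] [0.05167244 0.0525127  0.05276563]
39.05791699358997
t [ -36.6 -109.5   70.3] r [ 0. -0. -0.] q [-0.06  0.07  1.89 -0.    1.19  1.51] time 2.7
```

```bash
python3 -c "
from h import *
delta(.442,.198,.038,102)"
```

```text
t [ -38.4 -109.   122.3] r [ 0.   -0.   -0.21] q [-0.06  0.07  1.89 -0.    1.19  1.51] time 2.7
```

Emit:
{"name": "carry_out", "arguments": {
  "deltas": "-13 -36 10 0 0 -0.1 0;-26 -73 30 0 0 -0.21 0;-38 -109 50 0 0 -0.21 0.3;-38 -109 80 0 0 -0.21 0.3;-38 -109 110 0 0 -0.21 0.3;-38 -109 122 0 0 -0.21 0.3;-38 -109 122 0 0 -0.21 0.3;-38 -109 122 0 0 -0.21 1;-38 -109 122 0 0 -0.21 1;-38 -109 122 0 0 -0.21 1;-38 -109 122 0 0 -0.21 1;-38 -109 122 0 0 -0.21 1"
}}

```text
time_s: 4.2
eef_pos: [0.4427, 0.1995, 0.0393]
eef_rot: [0.0, 0.994, 0.106, 0.001]
wrist_force: [-0.7, -0.5, 6.3]
opening: 0.12
grasp_force: 59.8
```

```bash
python3 - <<'E'
from h import *
o=sensors.get_obs();print(o["eef_pos"],o["opening"],o["grasp_force"])
cv2.imwrite("pics/w3.png",cv2.resize(vision.camera("wrist")[200:480,160:480],None,fx=1.5,fy=1.5))
delta(.442,.198,.13,102); delta(.5690,-.2551,.13,129)
E
```

```text
[0.44266096 0.19949548 0.03932823] 0.12022958368649929 59.834424555301666
t [ -0.8   1.4 -90.7] r [ 0.    -0.002  0.003] q [ 0.18  0.26  1.96 -0.    0.92  1.54] time 4.25
t [ 28.  471.1 -90.5] r [ 0.001 -0.002 -0.469] q [ 0.18  0.26  1.96 -0.    0.92  1.54] time 4.25
```

View pics/w3.png

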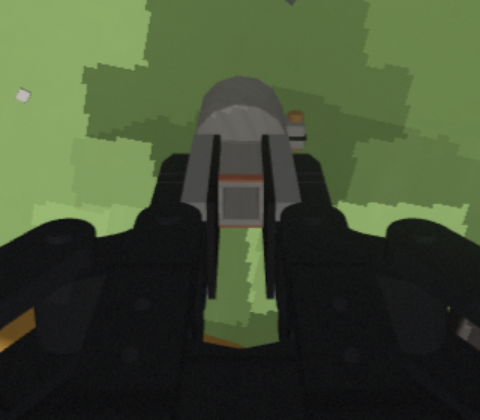

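```bash
python3 - <<'E'
from h import *
o=sensors.get_obs();p=pt((320,334.7),.057,"wrist");print(p,1e3*rot(o).inv().apply(p-o["eef_pos"]))
E
```

```text
[0.44213577 0.1989539  0.057     ] [ -0.61172019   0.45323205 -17.6786693 ]
```

Emit:
{"name": "carry_out", "arguments": {
  "deltas": "0 0 -50 0 0 0 1;0 10 -92 0 0 0 1;4 68 -92 0 0 -0.07 1;8 126 -92 0 0 -0.14 1;12 184 -92 0 0 -0.2 1;16 242 -92 0 0 -0.27 1;20 300 -92 0 0 -0.34 1;24 358 -92 0 0 -0.4 1;26 416 -92 0 0 -0.47 1;28 471 -92 0 0 -0.47 1;28 471 -92 0 0 -0.47 1;28 471 -92 0 0 -0.47 1"
}}

```text
time_s: 5.75
eef_pos: [0.5676, -0.2547, 0.1297]
eef_rot: [-0.001, 0.943, 0.334, -0.0]
wrist_force: [-0.2, 0.2, -0.3]
opening: 0.12
grasp_force: 59.1
```

```bash
python3 - <<'E'
from h import *
delta(.5690,-.2551,.13,129)
cv2.imwrite("pics/w4.png",vision.camera("wrist"))
E
```

```text
t [ 0.8  1.2 -0.3] r [-0.002  0.     0.001] q [-0.61  0.39  1.56  0.    1.19  0.28] time 5.75
```

View pics/w4.png

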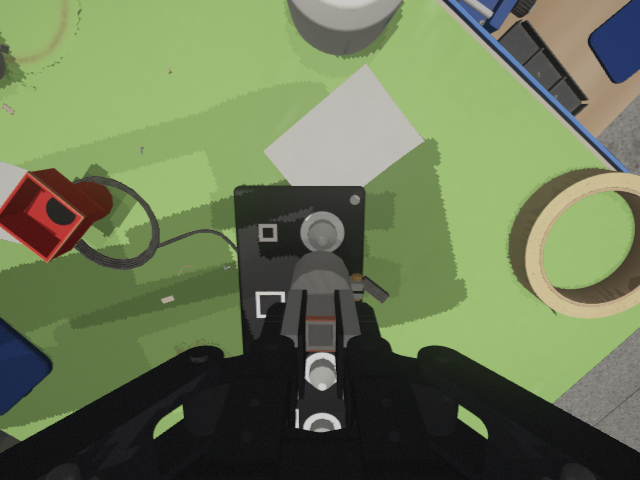

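```bash
python3 - <<'E'
from h import *
o=sensors.get_obs()
for uv in((322,232.5),(322,373)):
  p=pt(uv,.014,"wrist");print(p,1e3*rot(o).inv().apply(p-o["eef_pos"]))
E
```

```text
[ 0.56836487 -0.25492699  0.014     ] [-5.39451354e-02  1.30390208e+00  1.15804263e+02]
[ 0.48527266 -0.32278618  0.014     ] [-107.33448318    1.57047994  115.8179386 ]
```

Emit:
{"name": "carry_out", "arguments": {
  "deltas": "0.5 1 20 0 0 0 1;0.5 1 45 0 0 0 1;0.5 1 55 0 0 0 1;0.5 1 62 0 0 0 1;0.5 1 68 0 0 0 1;0.5 1 73 0 0 0 1;0.5 1 76 0 0 0 1;0.5 1 77 0 0 0 1;0.5 1 77 0 0 0 1"
}}

```text
time_s: 6.92
eef_pos: [0.5694, -0.2558, 0.0535]
eef_rot: [0.0, 0.942, 0.334, 0.0]
wrist_force: [0.1, -0.0, -0.1]
opening: 0.118
grasp_force: 59.1
```

Emit:
{"name": "carry_out", "arguments": {
  "deltas": "0 0 0 0 0 0 0.5;0 0 0 0 0 0 0.5;0 0 0 0 0 0 0.5;0 0 -30 0 0 0 0.5;0 0 -75 0 0 0 0.5;0 0 -90 0 0 0 0.5;0 0 -90 0 0 0 0.5"
}}

```text
time_s: 7.8
eef_pos: [0.5698, -0.2561, 0.1443]
eef_rot: [0.001, 0.942, 0.334, 0.001]
wrist_force: [-0.4, -0.3, -0.4]
opening: 0.503
grasp_force: 0.0
```

```bash
python3 - <<'E'
from h import *
cv2.imwrite("pics/w5.png",vision.camera("wrist"))
delta(.4328,.0562,.1,166)
E
```

```text
t [  90.7 -327.8   42.8] r [-0.     0.    -0.645] q [-0.61  0.37  1.55 -0.    1.21  0.28] time 7.85
```

View pics/w5.png

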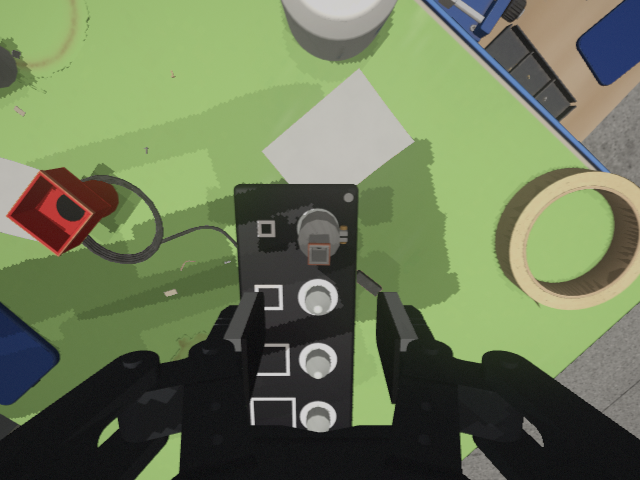

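Emit:
{"name": "carry_out", "arguments": {
  "deltas": "15 -55 0 0 0 -0.13 0.5;30 -110 5 0 0 -0.26 0.5;46 -165 10 0 0 -0.39 0.5;61 -220 20 0 0 -0.52 0.5;76 -275 30 0 0 -0.645 0.5;91 -328 43 0 0 -0.645 0.5;91 -328 43 0 0 -0.645 0.5;91 -328 43 0 0 -0.645 0.5"
}}

```text
time_s: 8.85
eef_pos: [0.4328, 0.0563, 0.0994]
eef_rot: [-0.0, 0.788, 0.616, -0.001]
wrist_force: [0.9, 0.1, 0.7]
opening: 0.497
grasp_force: 0.0
```

```bash
python3 - <<'E'
from h import *
cv2.imwrite("pics/w6.png",vision.camera("wrist")[150:,80:560])
delta(.4328,.0562,.036,166)
E
```

```text
t [ 0.3 -0.7 63.9] r [-0.  0. -0.] q [-0.14  0.04  2.05 -0.    1.04  0.1 ] time 8.9
```

View pics/w6.png

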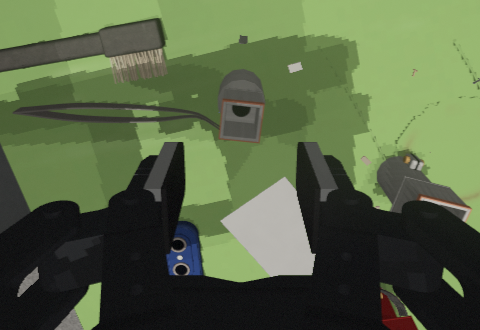

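```bash
python3 - <<'E'
from h import *
o=sensors.get_obs();p=pt((321.7,270.5),.057,"wrist");print(p,1e3*rot(o).inv().apply(p-o["eef_pos"]))
E
```

```text
[0.43405486 0.05594994 0.057     ] [ 0.39036232  0.59959416 42.85998025]
```

Emit:
{"name": "carry_out", "arguments": {
  "deltas": "0.4 0 30 0 0 0 0.5;0.4 0 55 0 0 0 0.5;0.4 0 63 0 0 0 0.5;0.4 0 63 0 0 0 0.5;0.4 0 63 0 0 0 1;0.4 0 63 0 0 0 1;0.4 0 63 0 0 0 1;0.4 0 63 0 0 0 1"
}}

```text
time_s: 9.9
eef_pos: [0.4344, 0.0565, 0.0384]
eef_rot: [0.001, 0.788, 0.616, 0.001]
wrist_force: [0.6, -0.9, 6.0]
opening: 0.22
grasp_force: 59.6
```

```bash
python3 - <<'E'
from h import *
o=sensors.get_obs();print(o["eef_pos"],o["opening"],o["grasp_force"])
delta(.5288,-.2884,.13,129)
E
```

```text
[0.43439627 0.05648843 0.0383556 ] 0.2195924236874408 59.608853459358215
t [-311.9  175.   -91.2] r [ 0.002 -0.001  0.646] q [-0.14  0.17  2.08 -0.    0.89  0.1 ] time 9.9
```

Emit:
{"name": "carry_out", "arguments": {
  "deltas": "0 0 -50 0 0 0 1;-10 5 -92 0 0 0 1;-60 33 -93 0 0 0.1 1;-110 62 -93 0 0 0.22 1;-160 90 -93 0 0 0.34 1;-210 118 -93 0 0 0.46 1;-261 146 -93 0 0 0.58 1;-312 175 -93 0 0 0.646 1;-312 175 -93 0 0 0.646 1;-312 175 -93 0 0 0.646 1"
}}

```text
time_s: 11.15
eef_pos: [0.5271, -0.2876, 0.1296]
eef_rot: [-0.001, 0.943, 0.334, -0.0]
wrist_force: [0.4, 0.6, 0.6]
opening: 0.223
grasp_force: 59.1
```

```bash
python3 - <<'E'
from h import *
delta(.5288,-.2884,.0524,129)
o=sensors.get_obs();print(o["eef_pos"])
im=vision.camera("wrist");cv2.imwrite("pics/w7.png",cv2.resize(im[150:420,200:440],None,fx=2,fy=2))
E
```

```text
t [ 0.8  1.8 77.2] r [-0.002  0.     0.   ] q [-0.7   0.34  1.62  0.    1.18  0.19] time 11.15
[ 0.52711932 -0.28758084  0.12964775]
```

View pics/w7.png

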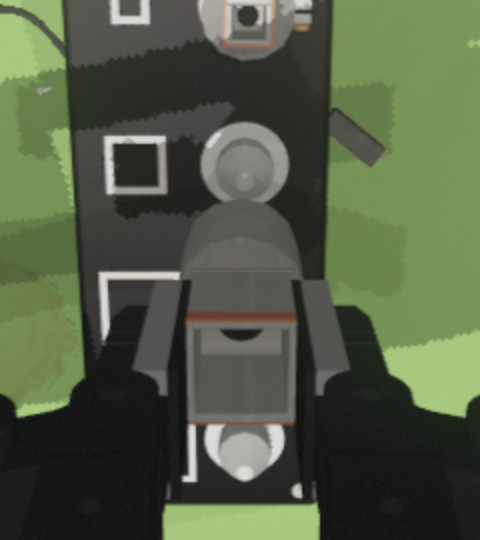

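Emit:
{"name": "carry_out", "arguments": {
  "deltas": "0.6 1.3 20 0 0 0 1;0.6 1.3 45 0 0 0 1;0.6 1.3 55 0 0 0 1;0.6 1.3 62 0 0 0 1;0.6 1.3 68 0 0 0 1;0.6 1.3 73 0 0 0 1;0.6 1.3 76 0 0 0 1;0.6 1.3 77.5 0 0 0 1;0.6 1.3 77.5 0 0 0 1"
}}

```text
time_s: 12.32
eef_pos: [0.529, -0.289, 0.0529]
eef_rot: [0.0, 0.943, 0.334, 0.0]
wrist_force: [0.1, 0.3, 0.2]
opening: 0.216
grasp_force: 59.1
```

Emit:
{"name": "carry_out", "arguments": {
  "deltas": "0 0 0 0 0 0 0.4;0 0 0 0 0 0 0.4;0 0 0 0 0 0 0.4;0 0 -30 0 0 0 0.4;0 0 -75 0 0 0 0.4;0 0 -90 0 0 0 0.4;0 0 -90 0 0 0 0.4"
}}

```text
time_s: 13.2
eef_pos: [0.5296, -0.2894, 0.1438]
eef_rot: [0.001, 0.943, 0.334, 0.001]
wrist_force: [0.3, -0.5, -0.8]
opening: 0.603
grasp_force: 0.0
```

```bash
python3 - <<'E'
from h import *
cv2.imwrite("pics/w8.png",vision.camera("wrist"))
delta(.519,-.0245,.1,150)
E
```

```text
t [ 158.7 -211.4   42.3] r [-0.     0.    -0.366] q [-0.7   0.33  1.61 -0.    1.2   0.19] time 13.25
```

Emit:
{"name": "carry_out", "arguments": {
  "deltas": "36 -48 0 0 0 -0.1 0.4;72 -96 0 0 0 -0.2 0.4;108 -144 0 0 0 -0.3 0.4;144 -192 10 0 0 -0.366 0.4;159 -211 30 0 0 -0.366 0.4;159 -211 42 0 0 -0.366 0.4;159 -211 42 0 0 -0.366 0.4;159 -211 42 0 0 -0.366 0.4"
}}

```text
time_s: 14.25
eef_pos: [0.52, -0.0261, 0.1008]
eef_rot: [0.0, 0.867, 0.499, -0.0]
wrist_force: [1.2, -0.8, 0.1]
opening: 0.598
grasp_force: 0.0
```

```bash
python3 - <<'E'
from h import *
im=vision.camera("wrist")
cv2.imwrite("pics/w9.png",im[150:,80:560])
delta(.519,-.0245,.036,150)
E
```

```text
t [ 0.8 -2.  65.1] r [ 0.001 -0.    -0.002] q [-0.28  0.22  1.85 -0.    1.07  0.25] time 14.3
```

View pics/w9.png

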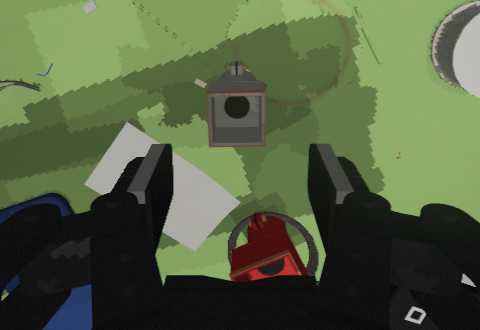

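n3's hood is at crop (236,119), square to the fingers; the red one stays clear of them.

Emit:
{"name": "carry_out", "arguments": {
  "deltas": "0.9 -1.7 30 0 0 0 0.4;0.9 -1.7 55 0 0 0 0.4;0.9 -1.7 64 0 0 0 0.4;0.9 -1.7 64 0 0 0 0.4;0.9 -1.7 64 0 0 0 1;0.9 -1.7 64 0 0 0 1;0.9 -1.7 64 0 0 0 1;0.9 -1.7 64 0 0 0 1"
}}

```text
time_s: 15.3
eef_pos: [0.5199, -0.0236, 0.0381]
eef_rot: [0.001, 0.866, 0.5, 0.001]
wrist_force: [-0.3, -0.4, 6.3]
opening: 0.313
grasp_force: 60.4
```

```bash
python3 - <<'E'
from h import *
o=sensors.get_obs();print(o["eef_pos"],o["opening"],o["grasp_force"])
delta(.4886,-.3217,.13,129)
E
```

```text
[ 0.51985687 -0.02361362  0.03811618] 0.3134679959044478 60.375165939331055
t [-273.7  122.3  -91.7] r [ 0.002 -0.001  0.366] q [-0.27  0.33  1.87 -0.    0.94  0.25] time 15.3
```

Emit:
{"name": "carry_out", "arguments": {
  "deltas": "0 0 -50 0 0 0 1;-10 5 -92 0 0 0 1;-60 27 -93 0 0 0.09 1;-110 49 -93 0 0 0.18 1;-160 71 -93 0 0 0.27 1;-210 93 -93 0 0 0.366 1;-250 112 -93 0 0 0.366 1;-274 122 -93 0 0 0.366 1;-274 122 -93 0 0 0.366 1;-274 122 -93 0 0 0.366 1"
}}

```text
time_s: 16.55
eef_pos: [0.4873, -0.3201, 0.1295]
eef_rot: [-0.001, 0.943, 0.334, -0.0]
wrist_force: [0.1, 0.7, -0.6]
opening: 0.312
grasp_force: 59.6
```

```bash
python3 - <<'E'
from h import *
delta(.4887,-.3219,.0521,129)
o=sensors.get_obs();print(o["eef_pos"])
im=vision.camera("wrist")
cv2.imwrite("pics/w10.png",im)
E
```

```text
t [-0.   2.4 77.4] r [-0.001 -0.     0.001] q [-0.79  0.31  1.67  0.    1.16  0.1 ] time 16.55
[ 0.48725914 -0.3201451   0.12946317]
```

Emit:
{"name": "carry_out", "arguments": {
  "deltas": "0 1.9 20 0 0 0 1;0 1.9 45 0 0 0 1;0 1.9 55 0 0 0 1;0 1.9 62 0 0 0 1;0 1.9 68 0 0 0 1;0 1.9 73 0 0 0 1;0 1.9 76 0 0 0 1;0 1.9 77.5 0 0 0 1;0 1.9 77.5 0 0 0 1"
}}

```text
time_s: 17.73
eef_pos: [0.4885, -0.3229, 0.0523]
eef_rot: [-0.0, 0.943, 0.334, 0.0]
wrist_force: [1.0, 0.8, -1.0]
opening: 0.312
grasp_force: 59.6
```

Emit:
{"name": "carry_out", "arguments": {
  "deltas": "0 0 0 0 0 0 0.3;0 0 0 0 0 0 0.3;0 0 0 0 0 0 0.3;0 0 -30 0 0 0 0.3;0 0 -75 0 0 0 0.3;0 0 -90 0 0 0 0.3;0 0 -90 0 0 0 0.3"
}}

```text
time_s: 18.6
eef_pos: [0.489, -0.3236, 0.1433]
eef_rot: [0.001, 0.943, 0.334, 0.001]
wrist_force: [-0.5, -0.2, 0.2]
opening: 0.699
grasp_force: 0.0
```

```bash
python3 - <<'E'
from h import *
cv2.imwrite("pics/w11.png",vision.camera("wrist"))
delta(.526,.126,.1,117)
E
```

```text
t [ 311.8 -325.    41.8] r [-0.    0.    0.21] q [-0.79  0.3   1.66 -0.    1.19  0.1 ] time 18.65
```

Emit:
{"name": "carry_out", "arguments": {
  "deltas": "40 -41 0 0 0 0.03 0.3;80 -83 0 0 0 0.06 0.3;120 -125 0 0 0 0.1 0.3;160 -167 0 0 0 0.14 0.3;200 -208 0 0 0 0.18 0.3;240 -250 0 0 0 0.21 0.3;280 -292 10 0 0 0.21 0.3;312 -325 30 0 0 0.21 0.3;312 -325 42 0 0 0.21 0.3;312 -325 42 0 0 0.21 0.3;312 -325 42 0 0 0.21 0.3"
}}

```text
time_s: 20.02
eef_pos: [0.5263, 0.1248, 0.1]
eef_rot: [0.0, 0.973, 0.232, -0.0]
wrist_force: [0.3, -0.5, 0.3]
opening: 0.702
grasp_force: 0.0
```

```bash
python3 - <<'E'
from h import *
cv2.imwrite("pics/w12.png",vision.camera("wrist")[150:,80:560])
delta(.526,.126,.036,117)
E
```

```text
t [-0.1 -1.5 64.5] r [ 0.    -0.    -0.002] q [ 0.01  0.26  1.8  -0.    1.08  1.12] time 20.075
```

View pics/w12.png

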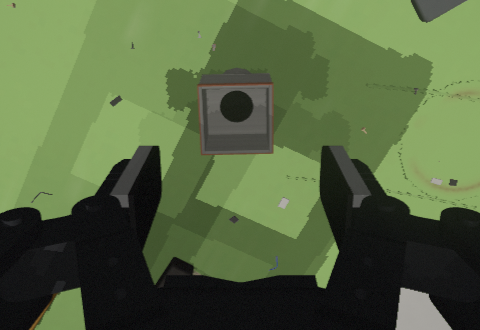

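n4's hood is at crop (236,119), square to the fingers.

Emit:
{"name": "carry_out", "arguments": {
  "deltas": "0.7 -1.5 30 0 0 0 0.3;0.7 -1.5 55 0 0 0 0.3;0.7 -1.5 64 0 0 0 0.3;0.7 -1.5 64 0 0 0 0.3;0.7 -1.5 64 0 0 0 1;0.7 -1.5 64 0 0 0 1;0.7 -1.5 64 0 0 0 1;0.7 -1.5 64 0 0 0 1"
}}

```text
time_s: 21.08
eef_pos: [0.5277, 0.1275, 0.0378]
eef_rot: [0.0, 0.972, 0.233, 0.001]
wrist_force: [-0.9, -0.7, 7.2]
opening: 0.41
grasp_force: 60.0
```

```bash
python3 - <<'E'
from h import *
o=sensors.get_obs();print(o["eef_pos"],o["opening"],o["grasp_force"])
delta(.4483,-.3550,.13,129)
E
```

```text
[0.52767844 0.12752888 0.03777558] 0.410035961613029 60.029568672180176
t [-289.5  394.1  -92.4] r [ 0.002 -0.002 -0.21 ] q [ 0.02  0.37  1.82 -0.    0.96  1.12] time 21.075
```

Emit:
{"name": "carry_out", "arguments": {
  "deltas": "0 0 -50 0 0 0 1;-10 14 -93 0 0 0 1;-43 59 -94 0 0 -0.03 1;-78 106 -94 0 0 -0.06 1;-113 154 -94 0 0 -0.09 1;-148 202 -94 0 0 -0.12 1;-183 249 -94 0 0 -0.15 1;-218 297 -94 0 0 -0.18 1;-253 345 -94 0 0 -0.21 1;-290 394 -94 0 0 -0.21 1;-290 394 -94 0 0 -0.21 1;-290 394 -94 0 0 -0.21 1"
}}

```text
time_s: 22.58
eef_pos: [0.4462, -0.3545, 0.1299]
eef_rot: [-0.001, 0.943, 0.333, -0.0]
wrist_force: [-0.3, -0.3, -0.4]
opening: 0.409
grasp_force: 59.9
```

```bash
python3 - <<'E'
from h import *
delta(.4483,-.3552,.0518,129)
o=sensors.get_obs();print(o["eef_pos"])
E
```

```text
t [ 1.2  1.9 78.1] r [-0.001 -0.    -0.001] q [-0.88  0.28  1.7   0.    1.16  0.01] time 22.575
[ 0.4462109  -0.35453869  0.1299144 ]
```

Emit:
{"name": "carry_out", "arguments": {
  "deltas": "1 1.5 20 0 0 0 1;1 1.5 45 0 0 0 1;1 1.5 55 0 0 0 1;1 1.5 62 0 0 0 1;1 1.5 68 0 0 0 1;1 1.5 73 0 0 0 1;1 1.5 76 0 0 0 1;1 1.5 78 0 0 0 1;1 1.5 78 0 0 0 1"
}}

```text
time_s: 23.7
eef_pos: [0.4483, -0.3556, 0.0522]
eef_rot: [-0.0, 0.943, 0.334, 0.0]
wrist_force: [0.5, 2.0, -0.1]
opening: 0.403
grasp_force: 60.0
```

Emit:
{"name": "carry_out", "arguments": {
  "deltas": "0 0 0 0 0 0 0.3;0 0 0 0 0 0 0.3;0 0 0 0 0 0 0.3;0 0 -30 0 0 0 0.3;0 0 -75 0 0 0 0.3;30 0 -110 0 0 0 0;60 0 -120 0 0 0 0;60 0 -120 0 0 0 0;60 0 -120 0 0 0 0"
}}

```text
time_s: 24.82
eef_pos: [0.4943, -0.3178, 0.1716]
eef_rot: [-0.0, 0.943, 0.334, -0.0]
wrist_force: [-0.7, -0.2, -0.1]
opening: 1.002
grasp_force: 0.0
```

```bash
python3 - <<'E'
from h import *
w=vision.camera("wrist");s=vision.camera("scene");t=vision.camera("top")
a=cv2.resize(w[0:360,160:480],(356,400));b=cv2.resize(s[210:280,340:480],(440,220),interpolation=cv2.INTER_CUBIC);c=cv2.resize(t[150:310,160:480],(440,220))
cv2.imwrite("pics/final.png",np.hstack([cv2.copyMakeBorder(a,0,40,0,0,0),np.vstack([b,c])]))
E
```

```text
(no output)
```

View pics/final.png

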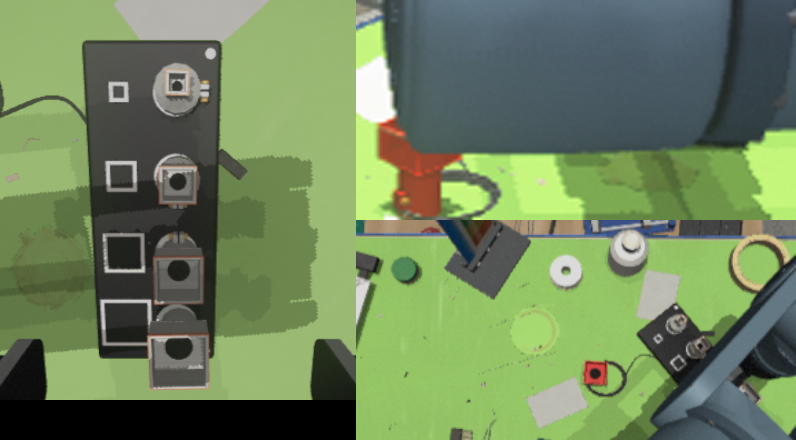

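All four nozzles stand upright in size order, in line on their posts. The release heights match seating on the rack, and the spool, the jar and the red look-alike haven't moved.

```bash
python3 -c "
from bench import ctrl; print(ctrl.hand_in())"
```

```text
the job is handed in; nothing more can be done
None
```

I put the four nozzles on their posts in size order, narrowest at the smallest outline, all sitting down and upright by the last look and the release heights, and handed the job in at about 25 s; I haven't seen the verdict.

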